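# Swing the hold-down lever out of its park notch onto the power brick

## Task

Clamp the black power brick in the holding fixture: lift the fixture's lever by its knob out of the middle park notch, swing it over the nest that holds the power brick (not the nest with the hex keys), and let it down into the notch there so that its rubber pad rests on the brick. Then let go of the knob; leave brick and hex keys lying in their nests and the other things round the fixture where they are.

Things in the scene. Friction and masses are not known exactly. Their poses are not given: they have to be found in the camera images.
- fixture: holding fixture fixed to the bench: aluminium plate 185 (x) x 260 (y) x 10 mm with a post (138 mm high) at its far side and two equal nests, 103 x 48 mm, framed by black rails 8 mm high. Origin at the plate's underside; x away from the robot, y left. In this frame: post axis x=80, y=0 mm; nest centres x=19, y=+85 (left) and -85 mm (right), floor 10 mm above the bench.
- pivot (a point): point on the post's axis, 48 mm above the bench. The lever turns about the vertical through it and slides up and down along it. Round it: a fixed turret, 112 mm in diameter, 48 mm high, with a crown of teeth 45 to 55 mm from the axis, tops 66 mm above the bench. Three 18 mm wide notches in the crown: park notch towards fixture -x, and one 0.95 rad to either side, in line with the nest centres.
- grip (a point): centre of the lever's upright black knob where it is gripped (27 mm thick; 34 mm at the top), 165 mm from the post's axis, 90 mm above the bench when parked. Knob 50 mm tall: 26 mm below this point, 24 mm above it. It turns freely about its own upright axis, so the gripper need not turn with the lever. The lever's bar, 12 mm round steel from post to knob, has its top 30 mm below this point.
- pad (a point): centre of the underside of the lever's round rubber pad, 24 mm in diameter, under the bar 105 mm from the post's axis; 36 mm above the bench when parked, 40 mm when it rests on the brick.
- swing (a joint): angle of the lever about the post, rad: 0 in the park notch (knob towards the robot), positive to the right (fixture -y): about +0.95 in the right notch, -0.95 in the left one, 0.06 rad of play in each; stops at +-1.1. Light friction: stays where it is left.
- lift (a joint): height of the lever, m: 0 on the floor of the park notch, 0.035 at the upper stop; clears the teeth above 0.018. Weight and a spring push it down with about 7 N; released over a notch it drops in by itself. With the pad resting on the brick it reads about 0.004.
- power_brick: black oblong power brick, 44 x 99 x 30 mm, lying loose in one of the two nests, its long side (own y axis) along the fixture's x; origin at the centre of its underside.
- hex_keys: yellow hex key holder, 30 x 88 x 21 mm, lying loose in the other nest; origin at the centre of its underside.
- solder_spool: blue and silver spool, 64 mm in diameter, 39 mm high, standing on the bench beyond the fixture to the left; bystander.
- electric_driver: black electric screwdriver, 201 mm long, 42 mm high, lying on the bench between robot and fixture; bystander.
- tape_roll: yellow tape roll, 89 mm in diameter, 18 mm high, lying on the bench left of the open chassis; bystander.

How it is judged:
At the end, for the whole second after the job is handed in: The lever is down in the notch beside the power brick (lift below 8 mm and at rest), its pad resting on the brick within 20 mm of the brick's centre seen from above; the brick lies flat and still on the floor of its nest; the knob is released (horizontal distance between pad and power_brick below 0.02 m and value of joint lift below 0.008 m and velocity of joint lift between -0.01 and 0.01 m/s and z of power_brick in the frame of fixture below 0.015 m and angle between power_brick's own z axis and vertical below 0.06 rad and linear speed of power_brick below 0.02 m/s); the robot touches nothing.
It fails at once if a bystander (spool, electric driver or tape roll) is moved by more than 30 mm (distance of any of solder_spool, electric_driver, tape_roll from where it was at the start of the episode above 0.03 m).
It fails at once if the power brick or the hex keys are moved by more than 20 mm (distance of any of power_brick, hex_keys from where it was at the start of the episode above 0.02 m).
It also fails if it takes over 35 s, if anything falls off the work surface, if the arm or the gripper's body presses on something with over 40 N, if the wrist force passes 120 N, or if a joint passes its speed limit or range.

## Robot

A 6-joint arm with a two-finger parallel gripper is mounted at the origin on a cart in front of the work surface, level with it; the furniture and walls round the work are solid. World frame = base frame: x ahead of the robot, y to its left, z up, the work surface at z = 0. Lengths are in m, angles in rad, forces in N, time in s.
With the tool pointing down it reaches from about 0.375 to 0.9 m from the base axis. Payload 3.1 kg.
Tool frame: the origin (TCP) lies where the fingers leave the gripper's body, on its centre line; the fingertips stand manip.tip_reach ahead of it and the grasp point (between the pads) lies 54 mm ahead of it (manip.tip_reach is the distance from the TCP to the fingertips, in m); z points along the fingers, y is the direction in which the jaws open and shut (so a half turn about z gives the same grasp; the last joint's range is limited). The gripper opens to 85 mm and grips with 20 to 120 N. Pads are 22 mm wide; open, the fingers measure 114 mm over their backs; the gripper's body (76 mm by 85 mm) begins 54 mm behind the grasp point. The pads swing forward as they close: fully open they stand 13 mm farther back than shut.
Start: joints at [-1.462, 0.527, 1.433, -0, 1.181, -0.178], TCP at [0.177, -0.599, 0.304] pointing down, gripper open.
Joint ranges: [-3.08, 3.08], [-0.75, 2.2], [0.22, 2.44], [-1.43, 4.57], [0, 2.65], [-2.85, 2.85]. Speed limits (rad/s): [2.79, 2.79, 3.14, 3.14, 3.14, 3.14].

## Interface

Orientations are given as a unit quaternion [x, y, z, w].
In Python, from station import manip, cams, order gives the robot as it stands. The module is installed in compiled form; this text tells all that it offers.
- The arm moves only by the tool drive_tool, never from a script. Its arguments are lists of equal length, an entry for each row: "linear": the shift along the tool's x, y, z in mm, a list of three; "rot": the turn, a rotation vector about the tool's x, y, z in degrees, a list of three; "hand": the finger opening in mm, from 0 to 85.4. A call has 1 to 20 rows; each row shifts and turns the pose as measured when the row begins, along the tool's axes as they then stand; what a row does not reach is not made up. A row lasts 1/12 s, in which the tool goes at most 41.7 mm and 7.16 degrees, less where a joint would pass 70% of its speed; a pose out of reach is approached as far as the arm can. A call with a gripper value outside its range is refused whole. The fingers move at their own pace and stop on an object; "force" is the grip in N (left out, the last holds). Time passes only in rows, so rows that do not move let the fingers close. It gives the time, the measured TCP pose, the force and the opening at its end, in the units of the state.
- manip.sense(): the state, without advancing time (a new reading comes with each control period).
- cams.snapshot(name): name is "scene" or "top" or "wrist"; returns the picture (420x560x3 uint8, red, green, blue); there is no depth.
- cams.camera_model(name): a dict with "vfov" (degrees; the focal length in pixels is half the picture's height over the tangent of half this angle, whatever the lens; pixels are square), "cx", "cy" (the principal point, pixels), "rvec" (rotation vector, rad) and "tvec" (3), from world to camera coordinates, as OpenCV has them. Camera axes: x right, y down, z forward; pixel columns grow to the right and rows downward; lengths in m; the calibration is good to about 2 mm. A picture is of the moment at which its call begins: read the wrist's pose just before it. camera_model takes no time and is no camera call; for the wrist camera it gives the pose at the moment of the call.
- order.sign_off(): hands the job in, once; it reports no verdict.
Trained networks look in the newest picture that a camera, given by its name, has taken for a name from the list of things; names that differ only in an ending like _2 or _b are one class to them, and where a whole thing is asked for, a point or a joint stands for the part that bears it (a point fixed in the world has none). Each returns a list of dicts, best first, with "score" (0 to 1); they miss things now and then, are a little off and sometimes report something else, mostly with a low value. They report only what shows in the picture. A call takes as long as a camera call.
- cams.regions_of(label, camera): "pixels" (420x560 bool, what is visible of it) and "rect" ([left, top, right, bottom] in pixels, round what is visible of it).
- cams.spot_point(label, camera): "at" ([column, row] in pixels: a listed point, or the origin of a listed thing).
The state is a dict: "t": time; "q": joint angles; "qd": joint speeds; "tau": joint torques, N m; "tcp_pos": TCP position; "tool_rot": TCP orientation; "force": force on the tool from outside, world axes, zero at the start; "ft_torque": the same for the moment, N m; "finger_gap": opening from 0.0 (shut) to 1.0 (fully open).
Only numpy, scipy, OpenCV 4.12 (cv2) and the standard library are available. Lean on these libraries where they do the work, as an engineer would, in place of code of your own. Each camera call takes 0.05 s, during which the arm holds its last target. There are 200 camera calls.

## Working session

There is one attempt and no reset: what is moved stays moved. The work goes in short steps, Python scripts to look and compute and a tool call to move; the robot and the scene stay as the last step left them, time stands still between calls to the robot, and variables do not carry over. Pictures are saved under pics/ and viewed, about 8 in all and at most 12, crops included, and the job is handed in when it is done.

Besides the shell and the picture viewer there is one more tool, called after "Request:" as a command line: name --argument value ..., lists and objects as JSON in quotes. drive_tool: Moves the arm, as the interface text tells. Its arguments: {"type":"object","properties":{"linear":{"type":"array","items":{"type":"array","items":{"type":"number"}}},"rot":{"type":"array","items":{"type":"array","items":{"type":"number"}}},"hand":{"type":"array","items":{"type":"number"}},"force":{"type":"number"}},"required":["linear","rot","hand"]}

```bash
mkdir -p pics; cat > h.py <<'E'
import numpy as np, cv2
from station import manip, cams, order
from scipy.spatial.transform import Rotation as R
def cam(n):
    m=cams.camera_model(n); f=210/np.tan(np.radians(m['vfov'])/2)
    K=np.array([[f,0,m['cx']],[0,f,m['cy']],[0,0,1]]); return K,np.array(m['rvec'],float),np.array(m['tvec'],float)
def ray(n,px):
    K,r,t=cam(n); M=cv2.Rodrigues(r)[0]
    return -M.T@t, M.T@np.linalg.inv(K)@np.array([px[0],px[1],1.])
def onz(n,px,z):
    c,d=ray(n,px); return c+d*(z-c[2])/d[2]
def tri(obs):
    A=np.zeros((3,3));b=np.zeros(3)
    for n,px in obs:
        c,d=ray(n,px); d=d/np.linalg.norm(d); P=np.eye(3)-np.outer(d,d); A+=P;b+=P@c
    return np.linalg.solve(A,b)
def proj(n,P):
    K,r,t=cam(n); return cv2.projectPoints(np.array(P,float).reshape(-1,3),r,t,K,None)[0].reshape(-1,2)
def snap(n,f):
    im=cams.snapshot(n); cv2.imwrite('pics/'+f,im[:,:,::-1]); return im
E
python3 - <<'E'
from h import *
print(manip.tip_reach, manip.sense())
ims=[]
zs=dict(fixture=0,pivot=.048,grip=.09,pad=.036,power_brick=.01,hex_keys=.01,solder_spool=0,electric_driver=0,tape_roll=0)
for n in('scene','top'):
    ims.append(cams.snapshot(n))
    for l,z in zs.items():
        r=cams.spot_point(l,n)
        print(n,l,[(np.round(x['at']).tolist(),round(x['score'],2),onz(n,x['at'],z)[:2].round(3).tolist()) for x in r[:2]])
cv2.imwrite('pics/s0.png',ims[0][:,:,::-1]);cv2.imwrite('pics/t0.png',ims[1][:,:,::-1])
E
```

```text
0.0726 {'t': 0.0, 'q': array([-1.46149019e+00,  5.28485397e-01,  1.43391224e+00, -1.82095750e-05,
        1.18139038e+00, -1.78515051e-01]), 'qd': array([-0.00050264,  0.00011202,  0.00092631, -0.00043157,  0.00048001,
        0.00177655]), 'tau': array([-9.24420237e-04, -4.42359102e+01, -1.78027207e+01, -4.00850140e-04,
        8.36447318e-03, -2.64303779e-07]), 'tcp_pos': array([ 0.17736792, -0.5987167 ,  0.30291847]), 'tool_rot': array([ 9.89661636e-01,  1.43417716e-01,  2.95628560e-05, -1.09731800e-03]), 'force': array([-1.04192814, -0.18332786,  0.43808342]), 'ft_torque': array([-0.0087219 , -0.06000552,  0.02529698]), 'finger_gap': 1.0010317528772623}
scene fixture [([341.0, 214.0], 0.57, [0.468, -0.264])]
scene pivot [([318.0, 192.0], 0.7, [0.561, -0.279])]
scene grip []
scene pad [([341.0, 203.0], 0.6, [0.47, -0.269])]
scene power_brick [([313.0, 215.0], 0.87, [0.528, -0.197]), ([337.0, 215.0], 0.69, [0.467, -0.236])]
scene hex_keys [([352.0, 201.0], 0.58, [0.471, -0.343])]
scene solder_spool [([234.0, 228.0], 0.76, [0.697, -0.016])]
scene electric_driver [([392.0, 224.0], 0.81, [0.307, -0.291])]
scene tape_roll [([182.0, 323.0], 0.86, [0.525, 0.379]), ([388.0, 222.0], 0.2, [0.322, -0.297])]
top fixture [([371.0, 226.0], 0.64, [0.495, -0.28]), ([375.0, 230.0], 0.49, [0.486, -0.289])]
top pivot [([381.0, 193.0], 0.69, [0.58, -0.297])]
top grip [([373.0, 249.0], 0.56, [0.417, -0.263])]
top pad [([374.0, 232.0], 0.66, [0.472, -0.279])]
top power_brick [([343.0, 209.0], 0.61, [0.54, -0.199])]
top hex_keys [([404.0, 228.0], 0.91, [0.492, -0.37])]
top solder_spool [([283.0, 154.0], 0.78, [0.701, -0.024])]
top electric_driver [([379.0, 292.0], 0.67, [0.314, -0.298])]
top tape_roll [([140.0, 203.0], 0.59, [0.537, 0.381]), ([405.0, 226.0], 0.53, [0.498, -0.376])]
```

View pics/s0.png

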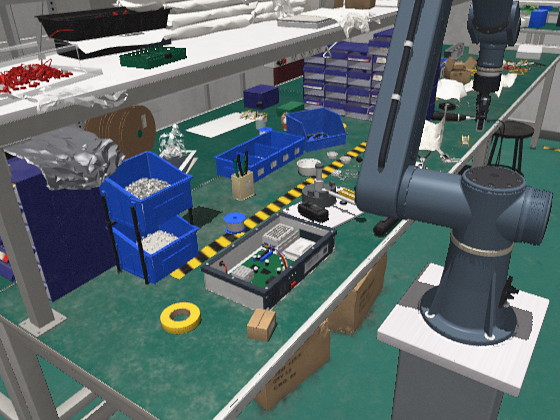

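View pics/t0.png

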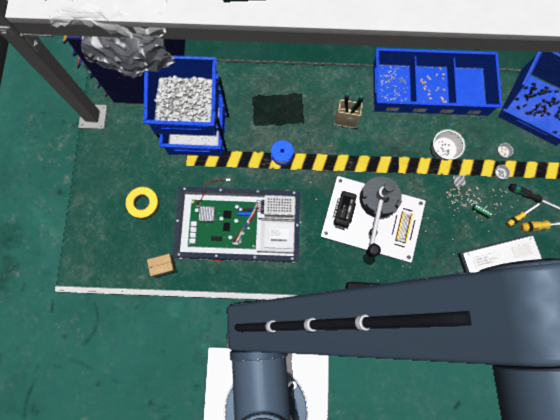

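The scene picture shows the fixture near (320,205), with the black brick at (313,213). In the top picture the plate is centred at about (373,220). The brick is in its left nest at (345,209), the hex keys are in the right nest at (404,228), and the knob is at (373,249). The fixture yaw is about -0.17 rad. Next I move above it for a closer wrist view.

Request:
drive_tool --linear '[[27, -20, -5], [27, -20, -5], [27, -20, -5], [27, -20, -5], [27, -20, -5], [27, -20, -5], [27, -20, -5], [27, -20, -5], [27, -20, -5], [27, -20, -5], [27, -20, -5], [27, -20, -5], [0, 0, 0]]' --rot '[[0, 0, 0], [0, 0, 0], [0, 0, 0], [0, 0, 0], [0, 0, 0], [0, 0, 0], [0, 0, 0], [0, 0, 0], [0, 0, 0], [0, 0, 0], [0, 0, 0], [0, 0, 0], [0, 0, 0]]' --hand '[85, 85, 85, 85, 85, 85, 85, 85, 85, 85, 85, 85, 85]' --force 40

```text
t: 2.08
tcp_pos: [0.4288, -0.2671, 0.3655]
tool_rot: [0.99, 0.139, 0.002, 0.003]
force: [-0.7, -0.3, 0.6]
finger_gap: 0.99
```

```bash
cat > look.py <<'E'
from h import *
import sys
s=manip.sense(); print(s['t'],s['tcp_pos'],s['tool_rot'],s['q'].round(2))
c,d=ray('wrist',(280,210)); print('cam',c,d)
im=snap('wrist',sys.argv[1])
zs=dict(fixture=0,pivot=.048,grip=.09,pad=.036,power_brick=.01,hex_keys=.01)
for l,z in zs.items():
    r=cams.spot_point(l,'wrist')
    print(l,[(np.round(x['at']).tolist(),round(x['score'],2),onz('wrist',x['at'],z)[:2].round(4).tolist()) for x in r[:2]])
E
python3 look.py w1.png
```

```text
2.0833 [ 0.4288075  -0.26710372  0.36551222] [0.99029697 0.13892465 0.00162229 0.00303686] [-0.78  0.29  1.65 -0.    1.19  0.51]
cam [ 0.49787676 -0.24692604  0.43582251] [-0.26950673 -0.0918447  -0.95864079]
fixture [([293.0, 134.0], 0.77, [0.4835, -0.2799])]
pivot [([329.0, 68.0], 0.64, [0.5664, -0.2957])]
grip [([265.0, 198.0], 0.56, [0.4066, -0.2638])]
pad [([290.0, 149.0], 0.83, [0.463, -0.2801])]
power_brick [([248.0, 79.0], 0.81, [0.5311, -0.2054])]
hex_keys [([355.0, 149.0], 0.91, [0.4847, -0.3683]), ([249.0, 80.0], 0.67, [0.5307, -0.2073])]
```

View pics/w1.png

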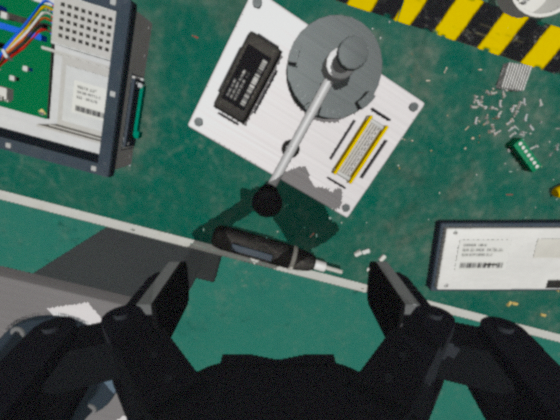

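The wrist picture shows the plate's corners at about (190,124), (347,216) and (424,104). The knob top is at (267,201), the brick at (248,79), the hex keys at (358,150) and the driver at (265,247). I now fit the fixture pose from these.

```bash
cat > fit.py <<'E'
from h import *
from scipy.optimize import least_squares
F=lambda p,P:np.c_[np.asarray(P)[:,:2]@np.array([[np.cos(p[2]),np.sin(p[2])],[-np.sin(p[2]),np.cos(p[2])]])+p[:2],np.asarray(P)[:,2]]
W=[((190,124),(-.0925,.13,.01)),((347,216),(-.0925,-.13,.01)),((424,104),(.0925,-.13,.01)),((293,134),(0,0,0)),((329,68),(.08,0,.048)),((265,198),(-.085,0,.09)),((290,149),(-.025,0,.036))]
T=[((343,178),(.0925,.13,.01)),((425,207),(.0925,-.13,.01)),((408,262),(-.0925,-.13,.01)),((323,237),(-.0925,.13,.01)),((381,193),(.08,0,.048)),((373,249),(-.085,0,.09)),((374,232),(-.025,0,.036))]
def res(p,w=1,t=1):
    r=[]
    if w:r.append(proj('wrist',F(p,[a[1] for a in W]))-np.array([a[0] for a in W]))
    if t:r.append(proj('top',F(p,[a[1] for a in T]))-np.array([a[0] for a in T]))
    return np.vstack(r).ravel()
if __name__=='__main__':
  for w,t in((1,1),(1,0),(0,1)):
    s=least_squares(res,[.49,-.28,-.17],args=(w,t),loss='soft_l1'); p=s.x
    print(p.round(4)); 
    if w*t or w:print(s.fun.reshape(-1,2).round(1).tolist())
    L=[(.08-.165*np.cos(a),.165*np.sin(-a),.09) for a in(0,-.95)]
    print('piv',F(p,[(.08,0,.048)]).round(4),'knob',F(p,L).round(4).tolist(),'brick nest',F(p,[(.019,.085,.01)]).round(4))
E
python3 fit.py
```

```text
[ 0.4968 -0.2834 -0.2113]
[[-9.1, 15.6], [-1.8, 7.7], [-5.7, 2.2], [4.6, -11.0], [4.9, -8.4], [2.5, -6.1], [0.1, -7.5], [-7.8, 5.4], [-0.3, -2.0], [5.2, 6.4], [-2.1, 8.4], [1.0, 1.7], [0.7, 1.0], [-0.4, -0.2]]
piv [[ 0.575  -0.3002  0.048 ]] knob [[0.4137, -0.2656, 0.09], [0.5093, -0.1488, 0.09]] brick nest [[ 0.5332 -0.2043  0.01  ]]
[ 0.4902 -0.283  -0.1743]
[[-9.2, 24.7], [0.2, 9.9], [-8.1, 2.5], [2.9, -6.3], [0.5, -3.7], [3.2, 0.3], [-1.0, -2.2]]
piv [[ 0.569  -0.2969  0.048 ]] knob [[0.4065, -0.2683, 0.09], [0.4978, -0.1481, 0.09]] brick nest [[ 0.5237 -0.2026  0.01  ]]
[ 0.5041 -0.2861 -0.2972]
piv [[ 0.5806 -0.3095  0.048 ]] knob [[0.4228, -0.2612, 0.09], [0.5281, -0.1531, 0.09]] brick nest [[ 0.5471 -0.2104  0.01  ]]
```

```bash
cat > fit2.py <<'E'
from h import *; import fit
from scipy.optimize import least_squares
B={'wrist':[((248,79),(.019,.085,.01)),((355,149),(.019,-.085,.01))],'top':[((343,209),(.019,.085,.01)),((404,228),(.019,-.085,.01))]}
obs={'wrist':fit.W+B['wrist'],'top':fit.T+B['top']}
def res(p,cs):
    r=[]
    for c in cs:
        P=np.array([a[1] for a in obs[c]]); P[np.abs(P[:,0])==.0925,0]+=p[3]
        r.append(proj(c,fit.F(p,P))-np.array([a[0] for a in obs[c]]))
    return np.vstack(r).ravel()
for cs in(('wrist','top'),('wrist',),('top',)):
    s=least_squares(res,[.49,-.28,-.17,0],args=(cs,),loss='soft_l1'); p=s.x
    print(p.round(4)); print(s.fun.reshape(-1,2).round(1).tolist())
    L=[(.08-.165*np.cos(a),.165*np.sin(-a),.09) for a in(0,-.95)]
    print('piv',fit.F(p,[(.08,0,.048)]).round(4),'knob',fit.F(p,L).round(4).tolist())
E
python3 fit2.py
python3 -c "
import cv2;i=cv2.imread('pics/w1.png')[0:225,170:450];cv2.imwrite('pics/w1c.png',cv2.resize(i,None,fx=2.6,fy=2.6,interpolation=cv2.INTER_CUBIC))"
```

```text
[ 0.4894 -0.2829 -0.2605  0.0224]
[[-4.4, 0.2], [-0.1, 1.9], [2.1, -1.5], [2.7, -5.7], [5.3, 0.1], [-2.7, -1.9], [-2.8, -2.4], [-0.5, 1.6], [1.3, -0.2], [-3.9, -0.9], [2.5, -4.3], [4.9, 3.1], [-1.2, 0.8], [2.3, 4.7], [-1.0, 3.4], [-0.9, 2.3], [2.6, 3.6], [0.3, 1.9]]
piv [[ 0.5667 -0.3035  0.048 ]] knob [[0.4072, -0.261, 0.09], [0.5085, -0.1491, 0.09]]
[ 0.488  -0.2828 -0.2587  0.0238]
[[-4.2, 0.5], [0.2, 1.9], [2.3, -1.6], [2.3, -4.7], [4.7, 1.3], [-3.0, -0.7], [-3.1, -1.3], [-1.0, 2.8], [0.9, 0.6]]
piv [[ 0.5653 -0.3033  0.048 ]] knob [[0.4058, -0.2611, 0.09], [0.5069, -0.149, 0.09]]
[ 0.4978 -0.2822 -0.2784  0.0117]
[[-4.3, -0.9], [1.8, -2.7], [3.0, 4.4], [-2.7, 0.4], [2.5, 1.9], [-1.9, 0.0], [-1.4, -0.8], [2.7, 0.2], [-0.0, -0.5]]
piv [[ 0.5747 -0.3042  0.048 ]] knob [[0.416, -0.2589, 0.09], [0.5193, -0.1488, 0.09]]
```

View pics/w1c.png

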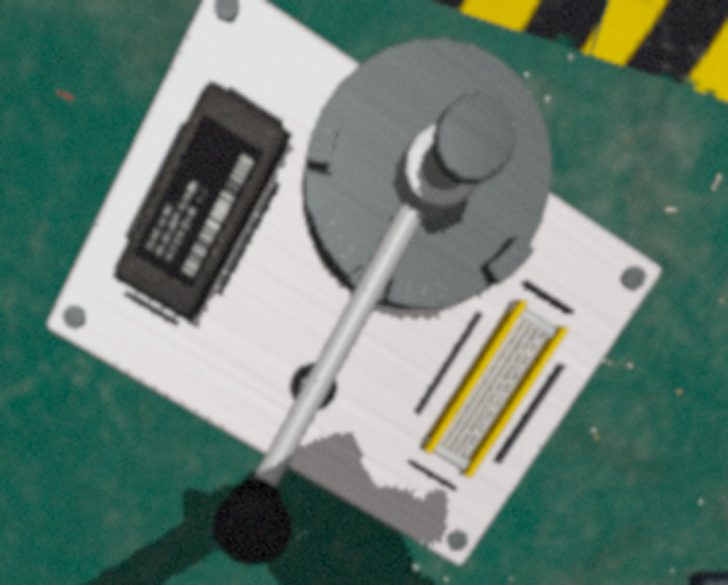

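The crop shows the brick in the left nest and the knob top at crop pixel (252,521), which is (267,200) in the full picture. Left and right notch marks are visible on the turret at (318,165) and (495,265) in the crop.

```bash
cat > go.py <<'E'
from h import *
import sys
s=manip.sense(); t=np.array(eval(sys.argv[1])); M=R.from_quat(s['tool_rot'])
print('tool shift mm',(M.inv().apply(t-s['tcp_pos'])*1000).round(1),'F',s['force'].round(1),'tilt axis z',M.as_matrix()[:,2].round(4))
G=R.from_matrix(np.c_[[np.cos(.28),np.sin(.28),0],[np.sin(.28),-np.cos(.28),0],[0,0,-1]])
print('rot deg',np.degrees((M.inv()*G).as_rotvec()).round(2))
E
python3 - <<'E'
from h import *
print(onz('wrist',(266.9,200.4),.114),onz('top',(373,249),.09),tri([('wrist',(265,198)),('top',(373,249))]))
E
python3 go.py "[.408,-.262,.205]"
```

```text
[ 0.41007307 -0.26651816  0.114     ] [ 0.41622113 -0.26383056  0.09      ] [ 0.41215217 -0.26174153  0.10993616]
tool shift mm [-13.7 -15.8 159. ] F [-0.3 -0.2  0.3] tilt axis z [ 3.0e-04 -6.4e-03 -1.0e+00]
rot deg [ 0.36  0.08 -0.5 ]
```

Request:
drive_tool --linear '[[-2, -2, 24], [-2, -2, 27], [-2, -2, 27], [-2, -2, 27], [-2, -3, 27], [-2, -2, 25], [0, 0, 0]]' --rot '[[0.4, 0, -0.5], [0, 0, 0], [0, 0, 0], [0, 0, 0], [0, 0, 0], [0, 0, 0], [0, 0, 0]]' --hand '[85, 85, 85, 85, 85, 85, 85]'

```text
t: 3.02
tcp_pos: [0.4081, -0.2742, 0.2035]
tool_rot: [0.991, 0.132, 0.002, 0.004]
force: [-0.2, 0.2, 0.2]
finger_gap: 0.995
```

```bash
python3 look.py w2.png; python3 go.py "[.410,-.264,.144]"
```

```text
3.0167 [ 0.40811845 -0.27415499  0.20350328] [0.99123276 0.13203436 0.00230131 0.00438815] [-0.82  0.51  1.86 -0.    0.76  0.49]
cam [ 0.47734189 -0.25476542  0.27387725] [-0.26910955 -0.0904147  -0.95888828]
fixture [([303.0, 109.0], 0.93, [0.4959, -0.2787])]
pivot []
grip [([258.0, 227.0], 0.63, [0.414, -0.2652])]
pad [([297.0, 140.0], 0.92, [0.4724, -0.2794])]
power_brick [([222.0, 21.0], 0.6, [0.5434, -0.1999])]
hex_keys [([403.0, 138.0], 0.91, [0.4972, -0.37])]
tool shift mm [  0.8 -13.4  64.9] F [ 0.5 -0.4 -0.2] tilt axis z [ 0.0154 -0.0181 -0.9997]
rot deg [ 1.24 -0.57 -0.73]
```

View pics/w2.png

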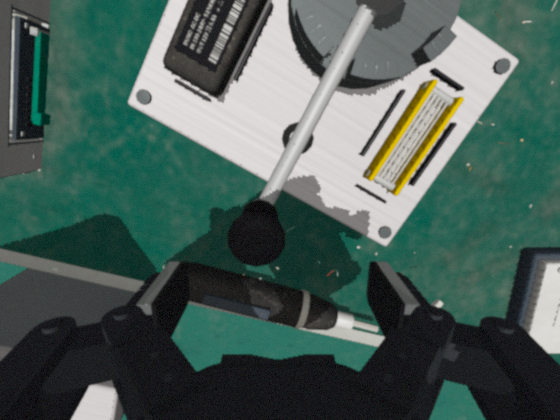

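Knob top at about (257,238), fingers either side and clear of it. I level the tool and centre over the knob before going down.

Request:
drive_tool --linear '[[2, -6, 0], [0, -6, 0], [0, 0, 0]]' --rot '[[1.2, -0.6, -0.7], [0, 0, 0], [0, 0, 0]]' --hand '[85, 85, 85]'

```text
t: 3.62
tcp_pos: [0.4116, -0.2645, 0.2123]
tool_rot: [0.99, 0.139, 0.002, 0.003]
force: [0.2, 1.2, -0.1]
finger_gap: 0.993
```

```bash
python3 go.py "[.413,-.265,.146]"; python3 - <<'E'
from h import *
im=cams.snapshot('wrist')
r=cams.spot_point('grip','wrist'); print([(x['at'],x['score'],onz('wrist',x['at'],.09)) for x in r])
g=(cv2.GaussianBlur(im,(3,3),0).max(2)<28).astype(np.uint8)
print(manip.sense()['tcp_pos'])
for x in cams.regions_of('grip','wrist')[:1]:
    print(x['rect'],x['score'])
    m=x['pixels']; n,l,st,ce=cv2.connectedComponentsWithStats((g>0).astype(np.uint8)); print([(st[i].tolist(),ce[i].round(0).tolist()) for i in range(1,n) if st[i][4]>800])
E
```

```text
tool shift mm [ 1.1  0.4 66.3] F [ 0.2  1.2 -0.1] tilt axis z [ 0.0044 -0.0057 -1.    ]
rot deg [ 0.38 -0.15 -0.01]
[([271.8, 228.5], 0.76, array([ 0.41326425, -0.26220615,  0.09      ]))]
[ 0.41209573 -0.26547919  0.21231353]
[241.7, 202.9, 301.7, 268.7] 0.88
[([246, 205, 53, 62, 2368], [272.0, 238.0]), ([103, 262, 348, 158, 24640], [270.0, 366.0]), ([0, 318, 105, 102, 4711], [46.0, 376.0]), ([452, 318, 108, 102, 4568], [509.0, 377.0])]
```

Aligned with the knob; descending and closing.

Request:
drive_tool --linear '[[1, -1, 17], [0, 0, 17], [0, 0, 16], [0, 0, 15], [0, 0, 0], [0, 0, 0], [0, 0, 0], [0, 0, 0], [0, 0, 0], [0, 0, 0]]' --rot '[[0.4, 0, 0], [0, 0, 0], [0, 0, 0], [0, 0, 0], [0, 0, 0], [0, 0, 0], [0, 0, 0], [0, 0, 0], [0, 0, 0], [0, 0, 0]]' --hand '[85, 85, 85, 85, 85, 60, 40, 20, 20, 20]' --force 40

```text
t: 4.6
tcp_pos: [0.414, -0.2649, 0.1491]
tool_rot: [0.99, 0.138, 0.004, 0.002]
force: [1.0, 4.9, 0.9]
finger_gap: 0.365
```

```bash
python3 look.py w3.png; python3 go.py "[.413,-.265,.146]"
```

```text
4.6 [ 0.41404113 -0.26486632  0.14905655] [0.99037215 0.1383774  0.0035032  0.00155895] [-0.8   0.61  1.9   0.01  0.63  0.49]
cam [ 0.4828912  -0.24501221  0.21964221] [-0.26647106 -0.08812829 -0.95983752]
fixture [([324.0, 121.0], 0.74, [0.4915, -0.2764])]
pivot []
grip [([277.0, 287.0], 0.55, [0.4097, -0.2659])]
pad []
power_brick [([228.0, 14.0], 0.82, [0.5344, -0.2002])]
hex_keys [([446.0, 160.0], 0.79, [0.4903, -0.3633])]
tool shift mm [-1.1 -0.1  3. ] F [0.6 5.7 3.5] tilt axis z [ 0.0075 -0.0025 -1.    ]
rot deg [ 0.26 -0.37 -0.1 ]
```

View pics/w3.png

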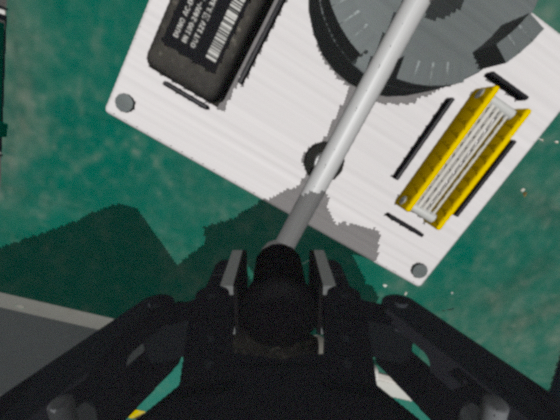

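Gripped: gap 31 mm, knob between the pads at (280,300), bar leaving upward. Lifting.

Request:
drive_tool --linear '[[0, 0, -7], [0, 0, -7], [0, 0, -7], [0, 0, -7], [0, 0, 0]]' --rot '[[0, 0, 0], [0, 0, 0], [0, 0, 0], [0, 0, 0], [0, 0, 0]]' --hand '[20, 20, 20, 20, 20]' --force 60

```text
t: 5.37
tcp_pos: [0.415, -0.2635, 0.1777]
tool_rot: [0.99, 0.138, 0.005, 0.001]
force: [0.5, -0.2, -7.2]
finger_gap: 0.359
```

```bash
cat > arc.py <<'E'
from h import *
import sys
s=manip.sense(); M=R.from_quat(s['tool_rot']); p=s['tcp_pos']
print(s['t'],p,'F',s['force'].round(1),'gap',s['finger_gap'],'z',M.as_matrix()[:,2].round(4))
piv=np.array(eval(sys.argv[1])); yaw=float(sys.argv[2])
d=p[:2]-piv; a=np.arctan2(d[1],d[0]); print('r',np.hypot(*d),'swing',-(np.pi+yaw-a))
q=p[:2]
for w in np.linspace(a,np.pi+yaw-float(sys.argv[3]),int(sys.argv[4])+1)[1:]:
    n=piv+.165*np.array([np.cos(w),np.sin(w)]); v=M.inv().apply([*(n-q),0])*1000; print(v.round(1),n.round(4)); q=n
E
python3 arc.py "[.5735,-.3073]" -.26 .95 16
```

```text
5.3667 [ 0.4149955  -0.263478    0.17771638] F [ 0.5 -0.2 -7.2] gap 0.35891977811947723 z [ 0.0102 -0.0014 -0.9999]
r 0.16445073233841423 swing -0.009733906100956258
[ 4.8 -8.4  0. ] [ 0.4173 -0.2541]
[ 5.7 -7.8  0. ] [ 0.4207 -0.245 ]
[ 6.2 -7.5  0. ] [ 0.4246 -0.2361]
[ 6.6 -7.1  0. ] [ 0.4291 -0.2275]
[ 7.  -6.7  0. ] [ 0.434  -0.2192]
[ 7.4 -6.3  0. ] [ 0.4394 -0.2111]
[ 7.8 -5.8  0. ] [ 0.4453 -0.2034]
[ 8.1 -5.3  0.1] [ 0.4516 -0.1961]
[ 8.4 -4.9  0.1] [ 0.4584 -0.1891]
[ 8.7 -4.4  0.1] [ 0.4655 -0.1825]
[ 8.9 -3.8  0.1] [ 0.473  -0.1764]
[ 9.1 -3.3  0.1] [ 0.4809 -0.1707]
[ 9.3 -2.8  0.1] [ 0.4891 -0.1655]
[ 9.4 -2.2  0.1] [ 0.4976 -0.1608]
[ 9.6 -1.7  0.1] [ 0.5063 -0.1566]
[ 9.6 -1.1  0.1] [ 0.5153 -0.1529]
```

Lever is up (about -7 N spring load, 28 mm). Swinging the first half.

Request:
drive_tool --linear '[[5, -8, 0], [6, -8, 0], [6, -7, 0], [7, -7, 0], [7, -7, 0], [7, -6, 0], [8, -6, 0], [8, -5, 0], [0, 0, 0]]' --rot '[[0, 0, 0], [0, 0, 0], [0, 0, 0], [0, 0, 0], [0, 0, 0], [0, 0, 0], [0, 0, 0], [0, 0, 0], [0, 0, 0]]' --hand '[20, 20, 20, 20, 20, 20, 20, 20, 20]'

```text
t: 6.12
tcp_pos: [0.4532, -0.187, 0.1775]
tool_rot: [0.99, 0.139, 0.002, -0.001]
force: [0.1, -0.9, -6.4]
finger_gap: 0.366
```

```bash
python3 arc.py "[.5735,-.3073]" -.26 .95 8; python3 go.py [0,0,0]
```

```text
6.1167 [ 0.45318319 -0.1870157   0.17745733] F [ 0.1 -0.9 -6.4] gap 0.3655063644358323 z [ 0.0041  0.0029 -1.    ]
r 0.17013068249649488 swing -0.5252630304099202
[10.3  0.4  0. ] [ 0.4632 -0.1846]
[ 8.  -3.6  0. ] [ 0.4698 -0.1789]
[ 8.2 -3.2  0. ] [ 0.4768 -0.1736]
[ 8.3 -2.8  0. ] [ 0.484  -0.1687]
[ 8.4 -2.3  0. ] [ 0.4915 -0.1641]
[ 8.6 -1.9  0. ] [ 0.4992 -0.16  ]
[ 8.6 -1.4  0. ] [ 0.5071 -0.1562]
[ 8.7 -1.   0. ] [ 0.5153 -0.1529]
tool shift mm [-385.3 -303.9  176.1] F [ 0.1 -0.9 -6.4] tilt axis z [ 0.0041  0.0029 -1.    ]
rot deg [-0.09 -0.27 -0.12]
```

```bash
python3 arc.py "[.573,-.300]" -.245 .95 8
```

```text
6.1167 [ 0.45318319 -0.1870157   0.17745733] F [ 0.1 -0.9 -6.4] gap 0.3655063644358323 z [ 0.0041  0.0029 -1.    ]
r 0.1646861302856964 swing -0.5110574433490433
[ 7.7 -4.7  0. ] [ 0.4593 -0.1804]
[ 8.1 -4.   0. ] [ 0.4661 -0.1743]
[ 8.3 -3.5  0. ] [ 0.4731 -0.1687]
[ 8.5 -3.1  0. ] [ 0.4805 -0.1634]
[ 8.7 -2.6  0. ] [ 0.4881 -0.1585]
[ 8.8 -2.1  0. ] [ 0.496  -0.1541]
[ 8.9 -1.6  0. ] [ 0.5041 -0.1501]
[ 9.  -1.1  0. ] [ 0.5124 -0.1465]
```

Request:
drive_tool --linear '[[8, -4, 0], [8, -4, 0], [8, -4, 0], [8, -3, 0], [9, -3, 0], [9, -2, 0], [9, -2, 0], [9, -1, 0], [0, 0, 0]]' --rot '[[0, 0, 0], [0, 0, 0], [0, 0, 0], [0, 0, 0], [0, 0, 0], [0, 0, 0], [0, 0, 0], [0, 0, 0], [0, 0, 0]]' --hand '[20, 20, 20, 20, 20, 20, 20, 20, 20]'

```text
t: 6.87
tcp_pos: [0.5196, -0.1414, 0.1773]
tool_rot: [0.99, 0.139, 0.003, -0.001]
force: [0.0, -0.1, -7.0]
finger_gap: 0.366
```

```bash
python3 arc.py "[.573,-.300]" -.245 .95 1; python3 look.py w4.png; python3 go.py [0,0,0]
```

```text
6.8667 [ 0.5196226  -0.14137528  0.17734332] F [ 0.  -0.1 -7. ] gap 0.3662973248698129 z [ 0.0049  0.0032 -1.    ]
r 0.16736472025779048 swing -1.0011974712613927
[-8.3  3.  -0.1] [ 0.5124 -0.1465]
6.8667 [ 0.5196226  -0.14137528  0.17734332] [ 0.99035618  0.13851361  0.00265114 -0.00125959] [-0.48  0.6   1.76  0.01  0.78  0.81]
cam [ 0.58866199 -0.12185842  0.24788   ] [-0.26878345 -0.08314451 -0.9596374 ]
fixture [([410.0, 277.0], 0.6, [0.4898, -0.2743])]
pivot [([513.0, 219.0], 0.65, [0.5683, -0.295])]
grip [([280.0, 284.0], 0.82, [0.4994, -0.149])]
pad [([371.0, 240.0], 0.98, [0.5233, -0.2121])]
power_brick [([348.0, 216.0], 0.6, [0.5294, -0.1985])]
hex_keys [([505.0, 309.0], 0.7, [0.4859, -0.362])]
tool shift mm [-459.5 -277.7  176.2] F [ 0.7  0.7 -6.2] tilt axis z [ 0.0029  0.0033 -1.    ]
rot deg [-0.14 -0.21 -0.2 ]
```

View pics/w4.png

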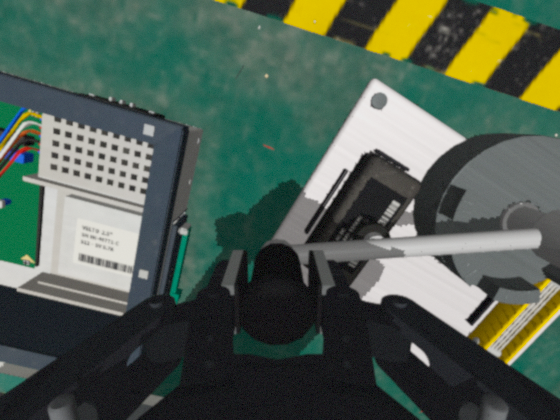

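```bash
python3 - <<'E'
from h import *
i=cv2.imread('pics/w4.png')[110:330,380:560];cv2.imwrite('pics/w4c.png',cv2.resize(i,None,fx=2.7,fy=2.7,interpolation=cv2.INTER_CUBIC))
b=[onz('wrist',p,.082) for p in((320,249),(420,244),(500,240))]; print(np.round(b,4))
d=b[-1]-b[0]; print('bar dir angle',np.arctan2(-d[1],-d[0]))
for p in((455,200),(445,195),(460,205)):
  n=onz('wrist',p,.057); print(n.round(4),np.arctan2(n[1]+.3,n[0]-.573),np.hypot(n[1]+.3,n[0]-.573))
E
```

```text
[[ 0.5232 -0.1663  0.082 ]
 [ 0.5423 -0.2214  0.082 ]
 [ 0.5574 -0.2651  0.082 ]]
bar dir angle 1.903549195961079
[ 0.57   -0.2457  0.057 ] 1.6254524985304308 0.05435572528686336
[ 0.5713 -0.2382  0.057 ] 1.5981600736246022 0.061869675715748834
[ 0.5679 -0.2503  0.057 ] 1.6738541486073346 0.049999065025569646
```

View pics/w4c.png

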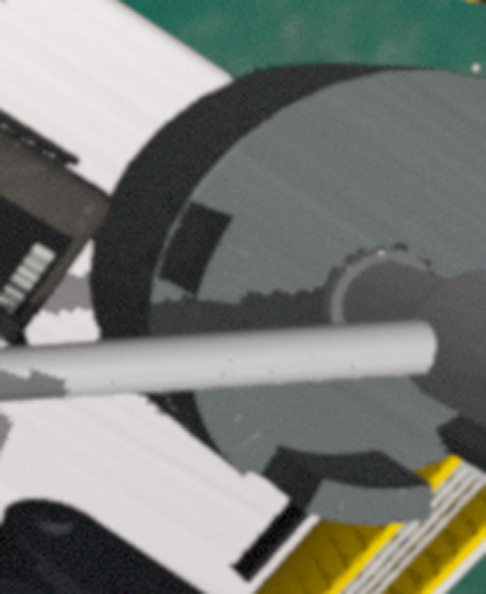

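The bar now points over the brick. The swing reads about 1.02 rad from the chord and about 0.98 rad from the picture, so I back off a few mm and probe downward gently.

Request:
drive_tool --linear '[[-4, 1, 0], [-3, 1, 0], [0, 0, 0], [0, 0, 4], [0, 0, 4], [0, 0, 4], [0, 0, 0]]' --rot '[[0, 0, 0], [0, 0, 0], [0, 0, 0], [0, 0, 0], [0, 0, 0], [0, 0, 0], [0, 0, 0]]' --hand '[20, 20, 20, 20, 20, 20, 20]'

```text
t: 7.8
tcp_pos: [0.5083, -0.1463, 0.1645]
tool_rot: [0.991, 0.136, 0.001, -0.003]
force: [-0.1, 1.2, -5.1]
finger_gap: 0.362
```

```bash
python3 arc.py "[.573,-.300]" -.245 .95 1
```

```text
7.8 [ 0.50830926 -0.14634028  0.16450161] F [-0.1  1.2 -5.1] gap 0.3624243858383542 z [ 4.0e-04  5.5e-03 -1.0e+00]
r 0.16672193274966451 swing -0.9273185986079662
[3.9 1.3 0. ] [ 0.5124 -0.1465]
```

Request:
drive_tool --linear '[[0, 0, 3], [0, 0, 3], [0, 0, 0]]' --rot '[[0, 0, 0], [0, 0, 0], [0, 0, 0]]' --hand '[20, 20, 20]'

```text
t: 8.05
tcp_pos: [0.5095, -0.1458, 0.1585]
tool_rot: [0.991, 0.136, 0.002, -0.003]
force: [1.0, 0.9, -8.8]
finger_gap: 0.361
```

```bash
python3 arc.py "[.573,-.300]" -.245 .95 1; python3 - <<'E'
from h import *
cams.snapshot('wrist')
for x in cams.spot_point('grip','wrist'):
    p=manip.sense()['tcp_pos']; print(x, proj('wrist',[p-[0,0,.054],p-[0,0,.059],p-[0,0,.049]]))
E
```

```text
8.05 [ 0.50946772 -0.14584803  0.15847447] F [ 1.   0.9 -8.8] gap 0.36100452846045306 z [ 0.0029  0.0058 -1.    ]
r 0.16673086588701072 swing -0.9348679628699368
[2.7 1.4 0. ] [ 0.5124 -0.1465]
{'at': [276.4, 285.1], 'score': 0.68} [[278.00301036 283.89023113]
 [278.04466805 278.44385812]
 [277.95838765 289.7242539 ]]
```

The lever's weight still hangs on the gripper at about 9 mm lift, below the tooth tops, so it is in the notch. Lowering the rest.

Request:
drive_tool --linear '[[0, 0, 2], [0, 0, 2], [0, 0, 2], [0, 0, 0]]' --rot '[[0, 0, 0], [0, 0, 0], [0, 0, 0], [0, 0, 0]]' --hand '[20, 20, 20, 20]'

```text
t: 8.48
tcp_pos: [0.5098, -0.1456, 0.1541]
tool_rot: [0.991, 0.136, 0.002, -0.003]
force: [-0.4, 2.0, -5.5]
finger_gap: 0.365
```

Request:
drive_tool --linear '[[0, 0, 1], [0, 0, 1], [0, 0, 0], [0, 0, 0], [0, 0, 0], [0, 0, 0], [0, 0, 0]]' --rot '[[0, 0, 0], [0, 0, 0], [0, 0, 0], [0, 0, 0], [0, 0, 0], [0, 0, 0], [0, 0, 0]]' --hand '[20, 20, 20, 35, 50, 52, 52]'

```text
t: 9.07
tcp_pos: [0.512, -0.1482, 0.1551]
tool_rot: [0.991, 0.137, 0.005, 0.001]
force: [0.2, 0.3, 0.6]
finger_gap: 0.607
```

```bash
python3 look.py w5.png; python3 go.py [0,0,0]
```

```text
9.0667 [ 0.51196723 -0.14823056  0.15514477] [0.99055758 0.13699111 0.00527453 0.00113734] [-0.49  0.63  1.79  0.01  0.71  0.8 ]
cam [ 0.58064406 -0.12864238  0.22599015] [-0.26344889 -0.08617817 -0.96084832]
fixture [([422.0, 280.0], 0.79, [0.4929, -0.278])]
pivot [([537.0, 216.0], 0.89, [0.5702, -0.2961])]
grip [([268.0, 287.0], 0.82, [0.503, -0.1454])]
pad [([363.0, 234.0], 0.67, [0.5271, -0.202])]
power_brick [([349.0, 215.0], 0.56, [0.5309, -0.1972])]
hex_keys [([525.0, 310.0], 0.68, [0.4935, -0.3616])]
tool shift mm [-453.5 -281.2  150.2] F [-0.3 -0.1  0.3] tilt axis z [ 9.3e-03  3.0e-04 -1.0e+00]
rot deg [ 0.13 -0.52 -0.29]
```

View pics/w5.png

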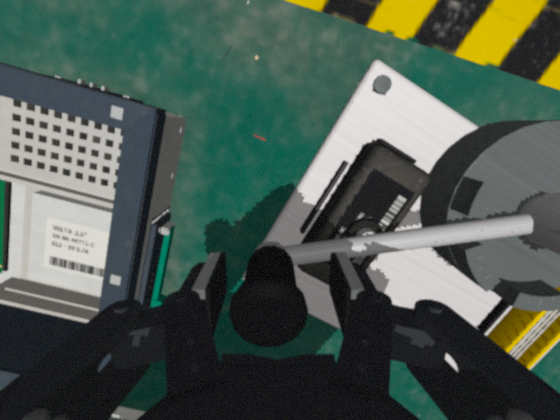

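Fingers open, force about 0; the pad sits on the brick at (363,235) and the bar lies lower, near the notch. Retreating straight up.

Request:
drive_tool --linear '[[0, -2, 0], [0, 0, -8], [0, 0, -15], [0, 0, -25], [0, 0, -30], [0, 0, -30], [0, 0, -20], [0, 0, 0], [0, 0, 0]]' --rot '[[0, -0.5, 0], [0, 0, 0], [0, 0, 0], [0, 0, 0], [0, 0, 0], [0, 0, 0], [0, 0, 0], [0, 0, 0], [0, 0, 0]]' --hand '[52, 52, 52, 52, 52, 52, 52, 52, 52]'

```text
t: 10.17
tcp_pos: [0.51, -0.144, 0.2905]
tool_rot: [0.99, 0.138, -0.002, 0.0]
force: [0.4, -0.5, 0.3]
finger_gap: 0.605
```

```bash
python3 look.py w6.png; python3 - <<'E'
from h import *
s=manip.sense();print(s['force'].round(1),s['finger_gap'])
zs=dict(pad=.04,power_brick=.01,hex_keys=.01,grip=.094,solder_spool=0,electric_driver=0,tape_roll=0)
for n in('top','scene'):
  snap(n,n+'6.png')
  for l,z in zs.items():
    r=cams.spot_point(l,n); print(n,l,[(np.round(x['at']).tolist(),round(x['score'],2),onz(n,x['at'],z)[:2].round(3).tolist()) for x in r[:2]])
E
```

```text
10.1667 [ 0.51000485 -0.14398458  0.29053499] [ 9.90484078e-01  1.37614251e-01 -1.86327086e-03  3.71784844e-04] [-0.48  0.42  1.68 -0.    1.04  0.81]
cam [ 0.57966242 -0.12427113  0.36040296] [-0.27706284 -0.08692827 -0.95694365]
fixture [([375.0, 225.0], 0.75, [0.4884, -0.276])]
pivot [([434.0, 174.0], 0.95, [0.5685, -0.2929])]
grip [([279.0, 204.0], 0.88, [0.5052, -0.1456]), ([333.0, 186.0], 0.62, [0.5348, -0.1877])]
pad [([335.0, 184.0], 0.7, [0.5286, -0.2008])]
power_brick [([329.0, 172.0], 0.87, [0.5359, -0.1968])]
hex_keys [([443.0, 245.0], 0.91, [0.4891, -0.3598])]
[0.4 0.2 0.2] 0.6111802243409105
top pad [([371.0, 226.0], 0.39, [0.487, -0.27])]
top power_brick []
top hex_keys [([406.0, 225.0], 0.55, [0.499, -0.374])]
top grip []
top solder_spool [([283.0, 154.0], 0.72, [0.701, -0.024])]
top electric_driver [([383.0, 290.0], 0.78, [0.318, -0.308])]
top tape_roll []
scene pad [([315.0, 205.0], 0.6, [0.53, -0.207])]
scene power_brick [([314.0, 216.0], 0.59, [0.523, -0.194])]
scene hex_keys []
scene grip [([314.0, 198.0], 0.59, [0.502, -0.157])]
scene solder_spool [([236.0, 227.0], 0.91, [0.696, -0.023])]
scene electric_driver []
scene tape_roll []
```

View pics/w6.png

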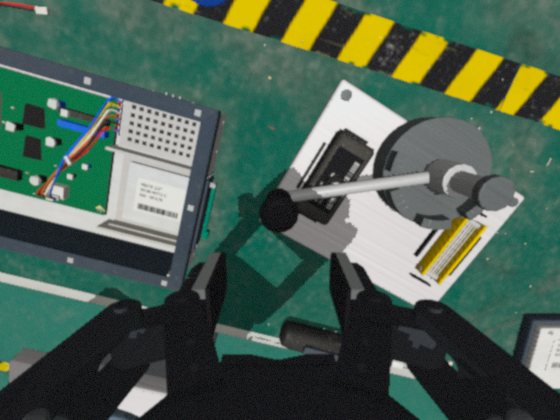

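The last picture shows the lever over the brick, the knob at (279,208), the pad on the brick at (335,186), and the gripper clear of everything. The brick and hex keys are in their nests.

```bash
python3 -c "
from h import *
print(order.sign_off())"
```

```text
the job is handed in; nothing more can be done
None
```

The lever is in the left notch with its pad resting on the power brick, the knob is released, and I have handed the job in. I gripped the knob, lifted it about 28 mm, swung it about 0.94 rad to the left and lowered it. I then opened the fingers and drew straight up about 135 mm. The arm finished at t ≈ 10.2 s of the 35 s allowed.

**Lever height:** the gripper still carried the lever's weight (5.5 N) at a height that puts lift at about 5 mm, below the 8 mm limit. I inferred this from the gripper height relative to the parked grasp; I did not measure the lift after letting go.

**Pad on brick:** the networks put the pad about 8 mm from the brick's centre, within the 20 mm limit. The brick and hex keys lie in their nests; their network positions scatter by up to about 10 mm between views.

**Robot clear:** the force on the tool was about 0 N after release, and the last picture shows the gripper touching nothing.

**Checks that disagreed or failed:**
- At the end of the swing, the angle read 1.02 rad from the gripper positions but about 0.98 rad from the picture. I backed off about 12 mm before lowering, and it went in without resistance.
- The spool reads where it was, within about 7 mm. The driver reads about 11 mm off in the top view, which I put down to network noise.
- The networks did not find the tape roll in the last top and scene views, so I did not check its position again. The arm never went near it.

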